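Stand the round-bottomed oil flask in its ring

TASK

Take the round-bottomed flask off its slanting rest in the pulled-out cabinet tray and stand it upright, cap up, in the round wooden ring. Lower it all the way into the ring before you let go, and leave the standing lancet holder and the pill box where they are.

Things in the scene. Friction and masses are not known exactly. Their poses are not given: they have to be found in the camera images.
- flask: White flask, 0.18 kg: ball bottom 60 mm across, neck 20 mm, steel cap (grip here) 24 mm across, spanning 44 to 92 mm from the origin along z. Origin: ball centre; z: towards the cap. Starts lying loose, leaning 23 degrees roughly away from the robot, ball in a fixed square grey rest (50 mm, 14 mm high), neck on a bar between two prongs 40 mm apart that end 36 mm above the ball centre.
- ring: Wooden ring fixed flat on the tray floor: 64 mm outside, 44 mm round opening, 18 mm high. Origin: centre of its underside, z up. The flask's ball rests on the inner upper edge, its centre then 38 mm above the ring's underside; only friction holds it, so it stays at the tilt at which it is let go.
- lancet_holder: Loose closed lancet holder, a flat-bottomed grey cylinder with a white cap, 37 mm in diameter and 88 mm high, standing on the tray floor beyond the work. Origin at the centre of its underside, z up. To be left alone.
- pill_box: Loose clear seven-part pill box, 38 by 128 by 24 mm high, lying on the tray floor with its length along its y axis. Origin at the centre of its underside. To be left alone.
Mind the look-alikes: they are no part of the job. There is more than one size of the flask; the one meant has the size given above.

How it is judged (in metres and radians):
On the way:
1. the flask is lowered upright into the ring while the fingers still hold it (horizontal distance between flask and ring below 0.015 m and z of flask in the frame of ring below 0.05 m and angle between flask's own z axis and vertical below 0.26 rad and contact force between the fingers and flask above 0.5 N), for 0.05 s.
At the end, for the whole second after the job is handed in: The flask is at rest, let go, in the wooden ring: bulb centre within 10 mm of the ring's axis and not more than 44 mm above its underside (38 mm when seated), cap up, within 12 degrees of upright (horizontal distance between flask and ring below 0.01 m and z of flask in the frame of ring below 0.044 m and angle between flask's own z axis and vertical below 0.21 rad and linear speed of flask below 0.02 m/s and angular speed of flask below 0.2 rad/s); the robot touches nothing.
It fails at once if the lancet holder is shifted by more than 20 mm or knocked over (distance of lancet_holder from where it was at the start of the episode above 0.02 m or angle between lancet_holder's own z axis and vertical above 0.35 rad).
It fails at once if the pill box is shifted by more than 20 mm (distance of pill_box from where it was at the start of the episode above 0.02 m).
It also fails if it takes over 42 s, if anything falls off the work surface, if the arm or the gripper's body presses on something with over 40 N, if the wrist force passes 120 N, or if a joint passes its speed limit or range.

ROBOT

A 7-joint arm with a two-finger parallel gripper is mounted at the origin on the work surface. World frame = base frame: x ahead of the robot, y to its left, z up, the work surface at z = 0. Lengths are in mm, angles in rad, forces in N, time in s.
With the tool pointing down it reaches from about 425 to 950 mm from the base axis. Payload 4.7 kg.
Tool frame: the origin (TCP) lies at the very end of the fingers, on their centre line; the grasp point (between the pads) lies 19 mm behind it (r.grip_depth is the distance from the TCP to the grasp point, in mm); x points along the fingers, y is the direction in which the jaws open and shut, and the axes are right-handed (so a half turn about x gives the same grasp; the last joint's range is limited). The gripper opens to 87 mm and grips with 3 to 60 N. Pads are 19 mm wide; open, the fingers measure 117 mm over their backs; the gripper's body (75 mm by 190 mm) begins 51 mm behind the grasp point.
Start: joints at [1.312, 0.469, -0.049, 1.532, 0.024, 1.141, -0.082], TCP at [153.8, -657.263, 222.573] pointing down, gripper open.
Joint ranges: [-2.59, 2.59], [-0.33, 1.99], [-1.39, 1.29], [0.1, 2.45], [-1.04, 4.18], [0.21, 1.99], [-2.66, 2.66]. Speed limits (rad/s): [2.57, 2.57, 3.14, 3.14, 3.14, 3.14, 3.14].

INTERFACE

Orientations are given as [roll, pitch, yaw] about the fixed x, y, z axes, in that order (R = Rz(yaw) Ry(pitch) Rx(roll)).
In Python, from workcell import telemetry, optics, r gives the robot as it stands. The module is installed in compiled form; this text tells all that it offers.
- The arm moves only by the tool apply_moves, never from a script. Its argument "deltas" is text: rows parted by semicolons, each of 7 numbers parted by spaces: the closure, from -1 (fully open) to 1 (shut), then the shift along the world's x, y, z in m, then the turn, a rotation vector about the world's x, y, z in rad. A call has 1 to 5 rows; each row shifts and turns the pose as measured when the row begins; what a row does not reach is not made up. A row lasts 1/10 s, in which the tool goes at most 50 mm and 8.59 degrees, less where a joint would pass 70% of its speed; a pose out of reach is approached as far as the arm can. A call is refused whole if a number of a shift passes 0.05 or a number of a turn 0.15, either way. A call with a gripper value outside its range is refused whole. The fingers move at their own pace and stop on an object; "newtons" is the grip in N (left out, the last holds). Time passes only in rows, so rows that do not move let the fingers close. It gives the time, the measured TCP pose, the force and the opening at its end, in the units of the state.
- telemetry.observe(): the state, without advancing time (a new reading comes with each control period).
- optics.grab_frame(name): name is "scene" or "top" or "wrist"; returns (picture, depth): 420x560x3 uint8, red, green, blue; 420x560 float32, mm along the optical axis (not along the pixel's ray), 0 where there is no reading.
- optics.get_calibration(name): a dict with "camera_matrix" (3x3 intrinsics, pixels), "distortion" ([k1, k2, p1, p2, k3] as OpenCV has them; the pictures are not rectified), "pose" (4x4, takes a point from camera to world coordinates); the wrist camera has in their place "T_tool_cam" (4x4, takes a point from camera to tool coordinates, whose origin is the TCP and whose axes are the tool frame's). Camera axes: x right, y down, z forward; pixel columns grow to the right and rows downward; lengths in mm; the calibration is good to about 2 mm. A picture is of the moment at which its call begins: read the wrist's pose just before it. get_calibration takes no time and is no camera call.
- r.close_job(): hands the job in, once; it reports no verdict.
The state is a dict: "clock": time; "joint_pos": joint angles; "dq": joint speeds; "effort": joint torques, N m; "ee_pos": TCP position; "orientation": TCP orientation; "ft_force": force on the tool from outside, world axes, zero at the start; "moment": the same for the moment, N m; "width": opening from 0.0 (shut) to 1.0 (fully open).
Only numpy, scipy, OpenCV 4.12 (cv2) and the standard library are available. Lean on these libraries where they do the work, as an engineer would, in place of code of your own. Each camera call takes 0.05 s, during which the arm holds its last target. There are 200 camera calls.

## Working session

There is one attempt and no reset: what is moved stays moved. The work goes in short steps, Python scripts to look and compute and a tool call to move; the robot and the scene stay as the last step left them, time stands still between calls to the robot, and variables do not carry over. Pictures are saved under pics/ and viewed, on a budget of 10 in all, crops included, one or two more only if the job needs it, and the job is handed in when it is done.

Besides the shell and the picture viewer there is one more tool, called after "Emit:" as name(argument=value, ...) on one line, values as JSON. apply_moves: Moves the arm, as the interface text tells. Its arguments: {"type":"object","properties":{"deltas":{"type":"string"},"newtons":{"type":"number"}},"required":["deltas"]}

```bash
mkdir -p pics
cat > h.py <<'E'
import numpy as np, cv2
from workcell import telemetry, optics, r
from scipy.spatial.transform import Rotation as R
def grab(n):
    s=telemetry.observe(); p,d=optics.grab_frame(n); c=optics.get_calibration(n)
    if n=="wrist":
        T=np.eye(4);T[:3,:3]=R.from_euler('xyz',s['orientation']).as_matrix();T[:3,3]=s['ee_pos'];T=T@np.array(c['T_tool_cam'])
    else: T=np.array(c['pose'])
    K=np.array(c['camera_matrix']);D=np.array(c['distortion'])
    np.savez(f'{n}.npz',p=p,d=d,T=T,K=K,D=D)
    return p,d,T,K,D
def load(n):
    z=np.load(f'{n}.npz');return [z[k] for k in 'pdTKD']
def world(d,T,K,D):
    h,w=d.shape;u,v=np.meshgrid(np.arange(w),np.arange(h))
    q=cv2.undistortPoints(np.stack([u.ravel(),v.ravel()],1).astype(float)[:,None],K,D)[:,0]
    P=np.c_[q,np.ones(len(q))]*d.ravel()[:,None]
    return (P@T[:3,:3].T+T[:3,3]).reshape(h,w,3)
E
python3 - <<'E'
from h import *
for n in ("scene","top"):
    p,d,T,K,D=grab(n); cv2.imwrite(f'pics/{n}1.png',p[...,::-1]); print(n,T.round(2).tolist(),K.round(1).tolist(),(d>0).mean())
print(telemetry.observe())
E
```

```text
scene [[-0.62, 0.57, -0.54, 1217.82], [0.79, 0.44, -0.43, 528.62], [-0.01, -0.69, -0.72, 1034.44], [0.0, 0.0, 0.0, 1.0]] [[521.7, 0.0, 272.2], [0.0, 521.7, 206.3], [0.0, 0.0, 1.0]] 0.9955909863945578
top [[-0.01, -0.98, 0.2, 216.01], [-1.0, 0.01, -0.0, -79.1], [0.0, -0.2, -0.98, 1249.54], [0.0, 0.0, 0.0, 1.0]] [[446.7, 0.0, 280.5], [0.0, 446.7, 207.7], [0.0, 0.0, 1.0]] 0.9960246598639456
{'clock': 0.1, 'joint_pos': array([ 1.31209131,  0.46938184, -0.04860346,  1.5335604 ,  0.02410595,
        1.14099225, -0.08229644]), 'dq': array([-0.00069506, -0.00020288,  0.00069858, -0.00260852,  0.00029309,
        0.00071443, -0.00060766]), 'effort': array([ 9.83256941e-04, -5.09167492e+01, -8.10468779e-02, -2.36829203e+01,
       -6.14914019e-02,  3.44204775e-02,  7.94241737e-05]), 'ee_pos': array([ 153.65249442, -656.73345149,  221.59615909]), 'orientation': array([-1.53563344,  1.5690403 ,  1.83580657]), 'ft_force': array([ 1.26873258, -0.73347377,  0.30910772]), 'moment': array([-0.06171016, -0.04553958,  0.03902028]), 'width': 1.0035269186589582}
```

View pics/scene1.png

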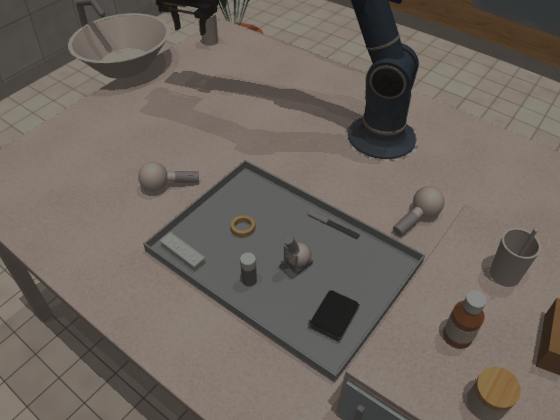

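View pics/top1.png

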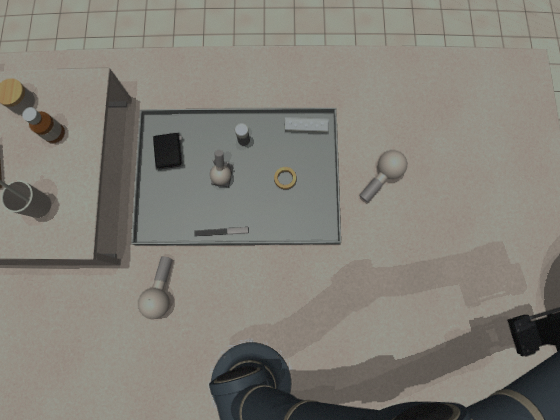

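The scene picture shows the tray with the flask at about (297,255), the ring at (243,226), the lancet holder at (248,270) and the pill box at (182,250). In the top picture they are at (221,170), (286,178), (242,133) and (307,125). The two flasks outside the tray are larger look-alikes. Next I measure with the depth images.

Run:
```python
from h import *
p,d,T,K,D=load('top');W=world(d,T,K,D)
for n,(u,v) in dict(tray=(180,210),tray2=(260,210),tray3=(320,170),rim=(337,180),rimL=(139,180),rimfar=(240,111),rimnear=(240,242),table=(350,280),cab=(70,100),cab2=(60,220),ringl=(277,178),lanc=(242,128),flask=(220,175),cap=(219,155),pill=(307,125),cap2=(166,262)).items(): print(n,W[v,u].round(1))
def fit(P):
    A=np.c_[2*P,np.ones(len(P))];s=np.linalg.lstsq(A,(P**2).sum(1),rcond=None)[0];return s[:3],np.sqrt(s[3]+s[:3]@s[:3])
for cam in('top','scene'):
    p,d,T,K,D=load(cam);W=world(d,T,K,D);hsv=cv2.cvtColor(p,cv2.COLOR_RGB2HSV)
    tray=W[...,2]
    box=(W[...,0]>330)&(W[...,0]<680)&(W[...,1]>-240)&(W[...,1]<300)
    ring=box&(hsv[...,1]>90)&(hsv[...,0]>8)&(hsv[...,0]<30)
    n,l,st,c=cv2.connectedComponentsWithStats(ring.astype(np.uint8));i=1+st[1:,4].argmax();ys,xs=np.where(l==i)
    P=W[l==i];print(cam,'ring',st[i],P.mean(0).round(1),np.percentile(P,[2,50,98],axis=0).round(1).tolist())
    hi=P[P[:,2]>np.percentile(P[:,2],60)];A=np.c_[2*hi[:,:2],np.ones(len(hi))];s=np.linalg.lstsq(A,(hi[:,:2]**2).sum(1),rcond=None)[0];print('circ',s[:2].round(1))
    m=box&(tray>45)&(tray<200)
    n,l,st,c=cv2.connectedComponentsWithStats(m.astype(np.uint8))
    for i in range(1,n):
        if st[i,4]>15:
            P=W[l==i];print(cam,st[i],c[i].round(0),P.mean(0).round(1),P.min(0).round(1),P.max(0).round(1))
    z=p[140:195,195:265] if cam=='top' else p[225:295,225:325]
    cv2.imwrite(f'pics/z_{cam}.png',cv2.resize(z[...,::-1],None,fx=5.5,fy=5.5,interpolation=cv2.INTER_CUBIC))
```

```text
tray [471.6 202.4   4.6]
tray2 [ 4.709e+02 -2.590e+01 -1.000e-01]
tray3 [ 586.7 -199.8    6.5]
rim [ 550.8 -245.4   26.7]
rimL [560.9 325.7   6.3]
rimfar [767.4  33.4  17.1]
rimnear [375.2  27.5  31.7]
table [ 270.6 -275.4    2.7]
cab [731.6 467.  184.4]
cab2 [411.1 459.9 186.3]
ringl [559.4 -75.1  20.9]
lanc [683.1  20.3  92.4]
flask [556.1  81.4  67.6]
cap [592.7  76.8 130.3]
pill [ 716.9 -163.5   28.5]
cap2 [321.2 229.3  32.8]
top ring [275 168  21  21 185] [558.4 -97.   21.1] [[531.7, -126.4, 10.2], [556.0, -97.7, 22.0], [588.1, -69.4, 26.5]]
circ [560.3 -97.3]
top [235 129  14  12 130] [242. 134.] [669.7  21.4  78.6] [662.3   5.   45.2] [679.5  40.9  98.6]
top [210 149  21  36 485] [220. 169.] [571.3  81.7  76.9] [536.2  56.   45.2] [613.1 112.1 130.9]
scene ring [231 216  24  21 297] [566.  -94.   20.5] [[535.6, -124.1, 9.9], [566.8, -94.2, 22.1], [593.9, -64.9, 27.3]]
circ [564.4 -95. ]
scene [284 235  27  31 535] [296. 250.] [584.8  90.8  77.5] [544.7  58.9  45. ] [613.1 116.2 134.2]
scene [243 253  13  21  85] [251. 258.] [673.9  27.7  89.1] [662.4   7.4  47.7] [679.9  41.8  98.5]
```

Run:
```python
from h import *
s=telemetry.observe();M=R.from_euler('xyz',s['orientation']).as_matrix();print(M.round(3))
print(np.array(optics.get_calibration('wrist')['T_tool_cam']).round(3), optics.get_calibration('wrist')['camera_matrix'])
def sph(P,r): 
    from scipy.optimize import least_squares
    f=least_squares(lambda c:np.linalg.norm(P-c,axis=1)-r,P.mean(0)-[0,0,20],loss='soft_l1');return f.x,np.sqrt((f.fun**2).mean())
for cam in('top','scene'):
    p,d,T,K,D=load(cam);W=world(d,T,K,D)
    m=(W[...,2]>45)&(abs(W[...,0]-575)<45)&(abs(W[...,1]-85)<40)
    P=W[m];ball=P[(P[:,2]<78)&(P[:,2]>48)]
    c,e=sph(ball,30);print(cam,c.round(1),e.round(2))
    Q=P[P[:,2]>95];print('cap',Q.mean(0).round(1))
    fl=W[(abs(W[...,0]-480)<40)&(abs(W[...,1])<120)];print('floor',np.median(fl[:,2]),fl[:,2].std())
    g=W[(abs(W[...,1]-75)<60)&(abs(W[...,0]-680)<200)]
p,d,T,K,D=load('top');W=world(d,T,K,D)
# profile across cabinet, row 180
print([(u,W[180,u,1:].round(0).tolist()) for u in range(60,150,8)])
```

```text
[[-0.     0.228 -0.974]
 [ 0.002 -0.974 -0.228]
 [-1.    -0.002  0.   ]]
[[ 0.00000e+00 -3.02000e-01  9.53000e-01 -1.62504e+02]
 [ 1.00000e+00 -0.00000e+00 -0.00000e+00 -8.80000e-02]
 [ 0.00000e+00  9.53000e-01  3.02000e-01 -8.32980e+01]
 [ 0.00000e+00  0.00000e+00  0.00000e+00  1.00000e+00]] [[336.42481198   0.         283.48869397]
 [  0.         336.42481198 211.06350231]
 [  0.           0.           1.        ]]
top [568.2  85.5  41.1] 3.88
cap [592.5  79.1 116.4]
floor 4.426004667192046 2.495610631102763
scene [569.5  83.7  43.4] 5.0
cap [600.5  84.3 118.9]
floor 5.180653087120049 2.1523291467272254
[(60, [469.0, 187.0]), (68, [448.0, 187.0]), (76, [428.0, 187.0]), (84, [408.0, 185.0]), (92, [387.0, 186.0]), (100, [370.0, 177.0]), (108, [419.0, 4.0]), (116, [396.0, 1.0]), (124, [372.0, -0.0]), (132, [348.0, 2.0]), (140, [322.0, 7.0]), (148, [300.0, 5.0])]
```

Emit:
apply_moves(deltas="-1 0.028 0.045 0.01 0 0 -0.02;-1 0.028 0.045 0.01 0 0 -0.02;-1 0.028 0.045 0.01 0 0 -0.02;-1 0.028 0.045 0 0 0 -0.02;-1 0.028 0.045 0 0 0 -0.02", newtons=20)

```text
clock: 0.6
ee_pos: [280.1, -443.8, 246.4]
orientation: [-0.849, 1.564, 2.403]
ft_force: [0.6, 0.2, 0.2]
width: 1.003
```

Emit:
apply_moves(deltas="-1 0.028 0.045 0.0 0 0 -0.02;-1 0.028 0.045 0.0 0 0 -0.02;-1 0.028 0.045 0.0 0 0 -0.02;-1 0.028 0.045 0 0 0 -0.02;-1 0.028 0.045 0 0 0 -0.02")

```text
clock: 1.1
ee_pos: [409.6, -230.1, 245.9]
orientation: [-0.735, 1.563, 2.412]
ft_force: [0.5, -0.2, 0.2]
width: 1.002
```

Emit:
apply_moves(deltas="-1 0.028 0.045 0.0 0 0 -0.02;-1 0.028 0.045 0.0 0 0 -0.02;-1 0.028 0.045 0.0 0 0 -0.02;-1 0.028 0.045 0 0 0 -0.02;-1 0.028 0.045 0 0 0 -0.02")

```text
clock: 1.6
ee_pos: [539.3, -16.6, 245.5]
orientation: [-0.477, 1.564, 2.565]
ft_force: [0.5, -1.7, 0.6]
width: 1.001
```

Run:
```python
from h import *
p,d,T,K,D=grab('wrist');s=telemetry.observe();print(s['ee_pos'],s['joint_pos'].round(2));print(R.from_euler('xyz',s['orientation']).as_matrix().round(3),T.round(2))
cv2.imwrite('pics/w1.png',p[...,::-1])
```

```text
[542.97469542  -6.45550574 245.87187321] [ 0.33  0.27 -0.47  1.8   0.12  1.1  -1.84]
[[-0.001 -0.089 -0.996]
 [ 0.012 -0.996  0.089]
 [-1.    -0.012  0.002]] [[-1.0000e-01 -9.5000e-01 -3.1000e-01  6.2317e+02]
 [-9.9000e-01  9.0000e-02  3.0000e-02 -2.5730e+01]
 [-0.0000e+00  3.1000e-01 -9.5000e-01  4.0743e+02]
 [ 0.0000e+00  0.0000e+00  0.0000e+00  1.0000e+00]]
```

View pics/w1.png

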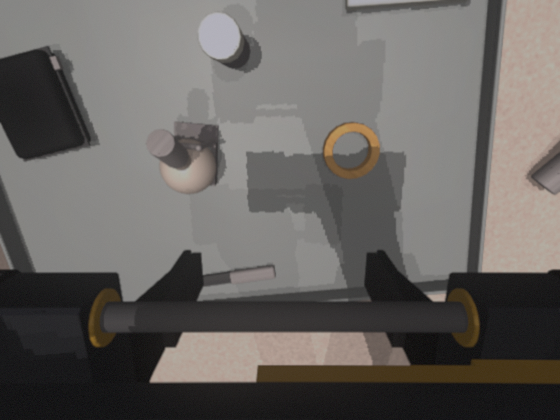

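The wrist picture shows the flask ball at about (189,167), its cap top at (161,144), the ring at (352,151) and the lancet holder at (221,38). Next I fit outlines.

```bash
cat > m.py <<'E'
from h import *
from scipy.optimize import least_squares
seeds=dict(top=(221,176,11),scene=(299,257,16),wrist=(189,167,29))
out={}
for cam,(su,sv,r0) in seeds.items():
    p,d,T,K,D=load(cam);W=world(d,T,K,D);q=p.astype(int)
    warm=((q[...,0]-q[...,2])>18).astype(np.uint8)
    h=np.zeros_like(warm);cv2.circle(h,(su,sv),int(r0*1.5),1,-1);warm&=h
    n,l,st,c=cv2.connectedComponentsWithStats(warm);i=1+st[1:,4].argmax();m=(l==i).astype(np.uint8)
    ct=max(cv2.findContours(m,0,cv2.CHAIN_APPROX_NONE)[0],key=len)[:,0].astype(float)
    f=least_squares(lambda x:np.hypot(*(ct-x[:2]).T)-x[2],[su,sv,r0],loss='cauchy',f_scale=.5)
    out[cam]=f.x
    P=W[m>0];P=P[P[:,2]>35]
    g=least_squares(lambda c:np.linalg.norm(P-c,axis=1)-30,P.mean(0)-[0,0,20],loss='soft_l1')
    print(cam,st[i],f.x.round(2),'sphere',g.x.round(1),np.sqrt((g.fun**2).mean()).round(2),len(P))
    hsv=cv2.cvtColor(p,cv2.COLOR_RGB2HSV)
    rm=((hsv[...,1]>90)&(hsv[...,0]>8)&(hsv[...,0]<30)&(np.hypot(W[...,0]-561,W[...,1]+96)<45)).astype(np.uint8)
    ct=max(cv2.findContours(rm,0,cv2.CHAIN_APPROX_NONE)[0],key=len);e=cv2.fitEllipse(ct)
    def ray(u,v):
        x=cv2.undistortPoints(np.array([[[u,v]]],float),K,D)[0,0];return T[:3,3],T[:3,:3]@np.r_[x,1]
    o,dd=ray(*e[0]);print(' ring ell',np.round(e[0],1),np.round(e[1],1),'z20:',(o+dd*(20-o[2])/dd[2]).round(1))
    # inner hole
    cs,hi=cv2.findContours(rm,cv2.RETR_CCOMP,cv2.CHAIN_APPROX_NONE)
    inn=[c for c,hh in zip(cs,hi[0]) if hh[3]>=0 and len(c)>10]
    o,b=ray(*f.x[:2]);out[cam]=(o,b/np.linalg.norm(b))
def tri(names,o_):
    A=sum(np.eye(3)-np.outer(o_[n][1],o_[n][1]) for n in names);B=sum((np.eye(3)-np.outer(o_[n][1],o_[n][1]))@o_[n][0] for n in names);return np.linalg.solve(A,B)
for ns in(['top','scene'],['wrist','scene'],['top','wrist'],['top','scene','wrist']):print(ns,tri(ns,out).round(1))
ims=[]
for cam,(u0,v0,w) in dict(top=(221,168,24),scene=(297,252,32),wrist=(180,155,50)).items():
    p=load(cam)[0][v0-w:v0+w,u0-w:u0+w,::-1];ims.append(cv2.resize(p,(260,260),interpolation=cv2.INTER_CUBIC))
cv2.imwrite('pics/crops.png',cv2.convertScaleAbs(np.hstack(ims),alpha=1.5))
E
python3 m.py
```

```text
Traceback (most recent call last):
  File "m.py", line 9, in <module>
    n,l,st,c=cv2.connectedComponentsWithStats(warm);i=1+st[1:,4].argmax();m=(l==i).astype(np.uint8)
                                                        ~~~~~~~~~~~~~~~^^
ValueError: attempt to get argmax of an empty sequence
```

```bash
sed -i 's/>18)/>th[cam])/; s/^out={}/out={}\nth=dict(top=8,scene=8,wrist=8)/' m.py
python3 - <<'E'
from h import *
for cam,pts in dict(top=[(221,176),(219,155),(200,200)],scene=[(299,257),(291,243),(270,240)],wrist=[(189,180),(161,144),(172,154),(250,100)]).items():
    p=load(cam)[0];print(cam,[p[v,u].tolist() for u,v in pts])
E
python3 m.py
```

```text
top [[149, 145, 136], [113, 112, 108], [125, 130, 127]]
scene [[122, 112, 105], [55, 52, 52], [96, 98, 95]]
wrist [[178, 163, 153], [146, 137, 135], [78, 74, 73], [138, 139, 135]]
top [210 166  21  19 264] [219.62 173.87   9.6 ] sphere [567.9  85.6  40.8] 2.43 264
 ring ell [284.8 178. ] [20. 21.] z20: [559.4 -97.4  20. ]
scene [295 242  16  24 247] [302.74 254.     7.77] sphere [567.4  85.   41.8] 79.1 245
 ring ell [242.4 225.8] [20.6 23.6] z20: [565.7 -94.2  20. ]
wrist [ 159  146   57   48 1735] [187.34 166.11  27.55] sphere [566.9  86.5  41.3] 19.65 1713
 ring ell [500.6 371.5] [ 24.8 178.3] z20: [ 230.8 -292.9   20. ]
['top', 'scene'] [563.8  90.2  43.1]
['wrist', 'scene'] [563.   90.9  38.9]
['top', 'wrist'] [567.1  86.6  41.6]
['top', 'scene', 'wrist'] [564.9  89.3  41.3]
```

View pics/crops.png

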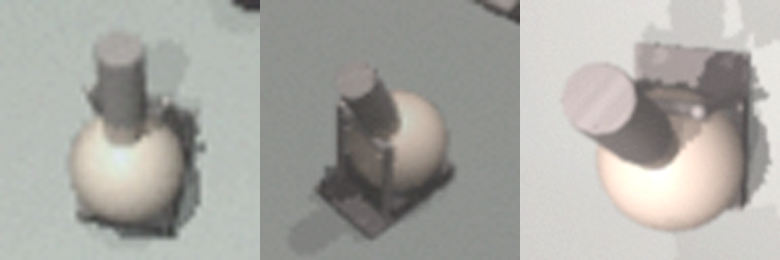

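The crops show the flask standing in its rest between the prongs. The cap top's centre is at about (219.0,153.2) in top, (289.1,240.4) in scene and (160.8,142.7) in wrist.

Run:
```python
from h import *
from scipy.optimize import least_squares
def ray(cam,u,v):
    p,d,T,K,D=load(cam);x=cv2.undistortPoints(np.array([[[u,v]]],float),K,D)[0,0];b=T[:3,:3]@np.r_[x,1];return T[:3,3],b/np.linalg.norm(b)
caps=dict(top=(219.0,153.2),scene=(289.1,240.4),wrist=(160.8,142.7))
B=np.array([567.3,85.9,41.4])
def tri(L):
    A=sum(np.eye(3)-np.outer(b,b) for o,b in L);return np.linalg.solve(A,sum((np.eye(3)-np.outer(b,b))@o for o,b in L))
rs={k:ray(k,*v) for k,v in caps.items()}
for ns in(['top','wrist'],['top','scene'],['scene','wrist'],list(caps)):
    C=tri([rs[n] for n in ns]);a=C-B;print(ns,C.round(1),np.linalg.norm(a).round(1),'tilt',np.degrees(np.arccos(a[2]/np.linalg.norm(a))).round(1),'az',np.degrees(np.arctan2(a[1],a[0])).round(1))
for k,(o,b) in rs.items():  # ray hit sphere of 92 around B
    w=o-B;bb=w@b;disc=bb*bb-(w@w-92**2)
    if disc>0:
        for t in(-bb-np.sqrt(disc),):
            a=o+t*b-B;print(k,(a/92).round(3),np.degrees(np.arccos(a[2]/92)).round(1),np.degrees(np.arctan2(a[1],a[0])).round(1))
    else: print(k,'miss',np.sqrt(w@w-bb*bb))
p,d,T,K,D=load('wrist');W=world(d,T,K,D)
# depth of cap disc
P=W[138:147,156:166].reshape(-1,3);print('disc depth',np.median(P,0).round(1))
hsv=cv2.cvtColor(p,cv2.COLOR_RGB2HSV);m=((hsv[...,1]>90)&(hsv[...,0]>8)&(hsv[...,0]<30)).astype(np.uint8);m[230:]=0;m[:,:280]=0;m[:,420:]=0
cs,hi=cv2.findContours(m,cv2.RETR_CCOMP,cv2.CHAIN_APPROX_NONE)
for c in cs:
    if len(c)>40:
        e=cv2.fitEllipse(c);o,b=ray('wrist',*e[0]);print('ring',np.round(e,1) if 0 else e,[(o+b*(z-o[2])/b[2]).round(1).tolist() for z in(5,22)])
print('ring depth',W[m>0][:,2].mean(), np.median(W[60:110,260:320].reshape(-1,3),0))
```

```text
['top', 'wrist'] [600.7  78.9 123.5] 88.9 tilt 22.6 az -11.8
['top', 'scene'] [600.2  79.5 120.5] 86.0 tilt 23.0 az -11.0
['scene', 'wrist'] [600.8  81.1 121.7] 87.1 tilt 22.8 az -8.1
['top', 'scene', 'wrist'] [600.7  80.  121.3] 86.8 tilt 23.0 az -10.0
top [ 0.341 -0.094  0.935] 20.7 -15.4
scene [ 0.391 -0.026  0.92 ] 23.1 -3.9
wrist [ 0.372 -0.075  0.925] 22.3 -11.4
disc depth [602.1  79.4 125.9]
ring ((351.0082702636719, 150.03134155273438), (54.01514434814453, 56.34239196777344), 50.254940032958984) [[561.3, -98.4, 5.0], [563.9, -95.3, 22.0]]
ring ((350.29638671875, 149.85165405273438), (35.556922912597656, 40.25031661987305), 40.496826171875) [[561.6, -97.6, 5.0], [564.2, -94.5, 22.0]]
ring depth 23.43393130028805 [640.87055904 -32.6932583    5.27972849]
```

```bash
cat > go.py <<'E'
from h import *
import sys
a=np.array([.384,-.071,.9205]);a/=np.linalg.norm(a);B=np.array([567.3,85.9,41.4])
def frame(ax,az):
    x=-ax;y=np.array([np.cos(az),np.sin(az),0]);y-=x*(x@y);y/=np.linalg.norm(y);return np.c_[x,y,np.cross(x,y)]
def delta(pos,M):
    s=telemetry.observe();C=R.from_euler('xyz',s['orientation']).as_matrix()
    print('d mm',(pos-s['ee_pos']).round(1),'rotvec',R.from_matrix(M@C.T).as_rotvec().round(3),'q',s['joint_pos'].round(2),'F',s['ft_force'].round(1),'w',s['width'],'t',s['clock'])
E
python3 - <<'E'
from go import *
delta(B+150*a,frame(a,np.radians(-100.5)))
E
```

```text
d mm [ 81.9  81.7 -66.4] rotvec [ 0.043  0.397 -0.09 ] q [ 0.33  0.27 -0.47  1.8   0.12  1.1  -1.84] F [3.7 6.4 2.1] w 1.0034083876480913 t 1.65
```

Emit:
apply_moves(deltas="-1 0.016 0.016 -0.013 0.009 0.08 -0.018;-1 0.016 0.016 -0.013 0.009 0.08 -0.018;-1 0.016 0.016 -0.013 0.009 0.08 -0.018;-1 0.016 0.016 -0.013 0.009 0.08 -0.018;-1 0.016 0.016 -0.013 0.009 0.08 -0.018")

```text
clock: 2.15
ee_pos: [623.5, 78.0, 181.2]
orientation: [0.001, 1.155, 2.963]
ft_force: [0.2, -0.6, 0.9]
width: 1.001
```

Emit:
apply_moves(deltas="-1 0 0 0 0 0 0")

```text
clock: 2.25
ee_pos: [623.8, 79.5, 174.6]
orientation: [0.001, 1.146, 2.964]
ft_force: [-0.4, -0.0, -1.9]
width: 0.996
```

Run:
```python
from go import *
delta(B+150*a,frame(a,np.radians(-100.5)))
```

```text
d mm [ 1.1 -4.3  4.8] rotvec [-0.004 -0.024 -0.004] q [ 0.13  0.7  -0.43  1.37  0.09  1.51 -2.04] F [-0.4 -0.  -1.9] w 0.9960615783655092 t 2.25
```

Emit:
apply_moves(deltas="-1 0.001 -0.004 0.005 -0.004 -0.024 -0.004;-1 0 0 0 0 0 0")

```text
clock: 2.45
ee_pos: [624.2, 74.6, 178.7]
orientation: [0.002, 1.17, 2.961]
ft_force: [-0.5, -0.0, 0.0]
width: 0.998
```

Run:
```python
from go import *
p,d,T,K,D=grab('wrist')
delta(B+150*a,frame(a,np.radians(-100.5)))
def pr(P): 
    X=np.linalg.inv(T)@np.r_[P,1];return cv2.projectPoints(X[:3][None],np.zeros(3),np.zeros(3),K,D)[0].ravel()
q=p[...,::-1].copy()
for s in(0,44,92):
    u=pr(B+s*a);print(s,u.round(1));cv2.circle(q,tuple(int(x) for x in u.round()),2,(0,0,255),-1)
cv2.imwrite('pics/w2.png',q)
```

```text
d mm [0.9 0.6 0.7] rotvec [ 0.001 -0.    -0.001] q [ 0.13  0.68 -0.43  1.39  0.1   1.49 -2.04] F [ 0.1 -0.3 -0.8] w 1.0004112309187996 t 2.5
0 [282.6 195.4]
44 [282.5 209.1]
92 [282.3 229.5]
```

View pics/w2.png

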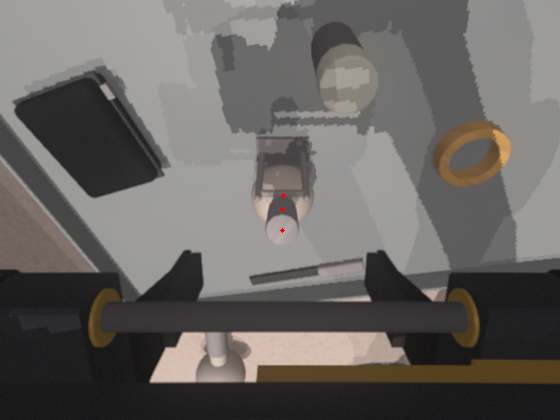

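The projected axis lies on the flask and the cap is centred between the jaws. I descend along the axis now.

Emit:
apply_moves(deltas="-1 -0.0075 0.0015 -0.018 0 0 0;-1 -0.0075 0.0015 -0.018 0 0 0;-1 -0.0075 0.0015 -0.018 0 0 0;-1 -0.0075 0.0015 -0.018 0 0 0;-1 0 0 0 0 0 0")

```text
clock: 3.0
ee_pos: [592.5, 76.5, 115.7]
orientation: [0.002, 1.188, 2.957]
ft_force: [0.3, -0.0, -0.1]
width: 1.0
```

Run:
```python
from go import *
delta(B+52*a,frame(a,np.radians(-100.5)))
```

```text
d mm [ -5.2   5.7 -26.5] rotvec [0.004 0.018 0.003] q [ 0.14  0.68 -0.43  1.54  0.11  1.32 -2.05] F [ 0.3 -0.  -0.1] w 0.9995974671692411 t 3.0
```

Emit:
apply_moves(deltas="-1 0.001 0.003 -0.008 0.003 0.012 0.003;-1 -0.004 0.002 -0.01 0.001 0.008 0;-1 -0.003 0.001 -0.008 0 0.003 0;-1 0 0 0 0 0 0")

```text
clock: 3.4
ee_pos: [588.4, 81.9, 93.0]
orientation: [-0.001, 1.172, 2.956]
ft_force: [-0.7, 1.0, -0.3]
width: 1.003
```

Run:
```python
from go import *
delta(B+52*a,frame(a,np.radians(-100.5)))
```

```text
d mm [-1.2  0.3 -3.7] rotvec [-0.     0.003  0.002] q [ 0.13  0.71 -0.43  1.55  0.11  1.3  -2.06] F [-0.7  1.  -0.3] w 1.002656784992694 t 3.4
```

Emit:
apply_moves(deltas="-1 -0.001 0 -0.003 0 0.002 0.002;0.6 0 0 0 0 0 0;1 0 0 0 0 0 0;1 0 0 0 0 0 0;1 0 0 0 0 0 0", newtons=25)

```text
clock: 3.9
ee_pos: [588.2, 82.2, 90.1]
orientation: [-0.002, 1.171, 2.958]
ft_force: [0.5, 0.3, 1.1]
width: 0.722
```

Emit:
apply_moves(deltas="1 0 0 0 0 0 0;1 0 0 0 0 0 0;1 0 0 0 0 0 0")

```text
clock: 4.2
ee_pos: [588.5, 82.2, 90.4]
orientation: [-0.002, 1.172, 2.957]
ft_force: [0.1, 0.3, 0.6]
width: 0.45
```

Emit:
apply_moves(deltas="1 0 0 0 0 0 0;1 0 0 0 0 0 0;1 0 0 0 0 0 0;1 0 0 0 0 0 0")

```text
clock: 4.6
ee_pos: [588.5, 82.3, 90.5]
orientation: [-0.003, 1.172, 2.956]
ft_force: [-0.4, -0.7, -0.0]
width: 0.265
```

Emit:
apply_moves(deltas="1 -0.001 0 0.006 0 0 0;1 -0.003 0 0.006 0 0 0;1 -0.012 0.002 0.008 0 0 0;1 -0.02 0.003 0.012 0 0 0;1 -0.015 0.002 0.025 0 0 0")

```text
clock: 5.1
ee_pos: [533.3, 88.2, 146.4]
orientation: [0.004, 1.166, 2.962]
ft_force: [0.1, -0.9, -1.7]
width: 0.269
```

Emit:
apply_moves(deltas="1 0 0 0.04 0 0 0;1 0 0 0.04 0 0 0;1 0 0 0.01 0 0 0;1 0 0 0 0 0 0")

```text
clock: 5.5
ee_pos: [527.4, 89.8, 244.0]
orientation: [0.006, 1.168, 2.967]
ft_force: [0.7, -0.1, -1.7]
width: 0.272
```

Run:
```python
from go import *
up=np.array([0,0,1.])
delta(np.array([563,-96,43+100+52]),frame(up,np.radians(-100.5)))
```

```text
d mm [  35.6 -185.8  -49. ] rotvec [-0.07  -0.396 -0.003] q [ 0.17  0.48 -0.48  1.57  0.03  1.5  -2.06] F [ 0.7 -0.1 -1.7] w 0.27235724315945553 t 5.5
```

Emit:
apply_moves(deltas="1 0.007 -0.036 -0.004 -0.014 -0.079 0;1 0.007 -0.036 -0.004 -0.014 -0.079 0;1 0.007 -0.036 -0.004 -0.014 -0.079 0;1 0.007 -0.036 -0.004 -0.014 -0.079 0;1 0.007 -0.036 -0.004 -0.014 -0.079 0")

```text
clock: 6.0
ee_pos: [558.4, -88.5, 215.9]
orientation: [2.428, 1.57, -0.879]
ft_force: [1.4, 0.3, -2.2]
width: 0.267
```

Emit:
apply_moves(deltas="1 0 0 0 0 0 0;1 0 0 0 0 0 0;1 0 0 0 0 0 0")

```text
clock: 6.3
ee_pos: [552.0, -95.0, 210.6]
orientation: [0.435, 1.56, -2.883]
ft_force: [0.8, 0.2, -1.2]
width: 0.27
```

Run:
```python
from go import *
up=np.array([0,0,1.])
for n in('scene','top','wrist'):
    p=grab(n)[0];cv2.imwrite(f'pics/{n}3.png',p[...,::-1])
delta(np.array([563,-96,43+100+52]),frame(up,np.radians(-100.5)));print(telemetry.observe()['ee_pos'])
```

```text
d mm [  9.9  -2.3 -16.3] rotvec [ 0.002 -0.009 -0.01 ] q [ 0.42  0.33 -0.41  1.8   0.15  1.05 -1.79] F [ 0.  -0.1 -1.6] w 0.26302641187628106 t 6.45
[553.11512827 -93.74044967 211.29636615]
```

View pics/scene3.png

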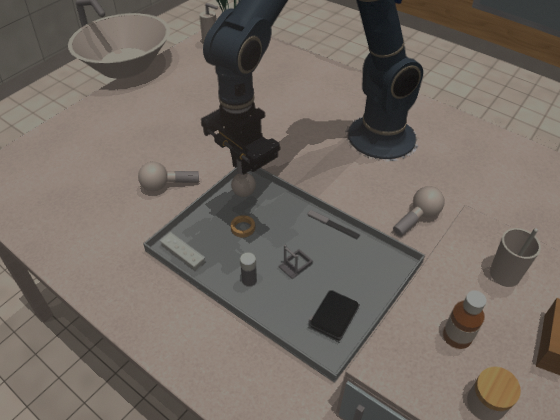

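View pics/wrist3.png

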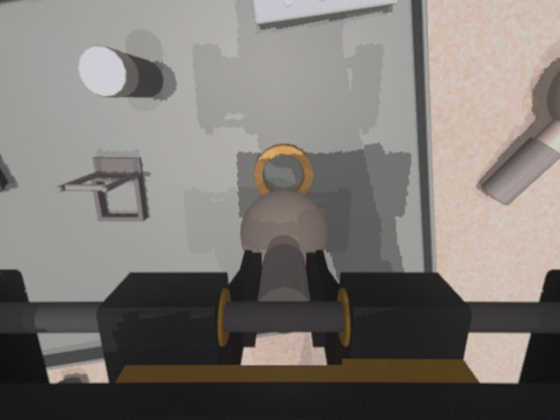

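The flask hangs upright in the grip: in the wrist picture the ball is at (284,232) and the ring at (284,172). Next I measure the ball and the ring in the tool frame.

```bash
cat > b.py <<'E'
from go import *
from scipy.optimize import least_squares
p,d,T,K,D=load('wrist');W=world(d,T,K,D)
s=telemetry.observe();C=R.from_euler('xyz',s['orientation']).as_matrix();t=s['ee_pos']
L=(W-t)@C
u,v=np.meshgrid(np.arange(560),np.arange(420))
m=(np.hypot(u-284,v-232)<38)&(v<242)&(d>0)
P=L[m];g=least_squares(lambda c:np.linalg.norm(P-c,axis=1)-30,[50,0,0],loss='soft_l1')
print('ball tool',g.x.round(1),np.sqrt((g.fun**2).mean()).round(2),'world',(C@g.x+t).round(1))
# outline circle (upper arc) from depth
ok=((np.abs(np.linalg.norm(L-g.x,axis=2)-30)<8)&(v<246)).astype(np.uint8)
n,l,st,c=cv2.connectedComponentsWithStats(ok);i=1+st[1:,4].argmax()
ct=max(cv2.findContours((l==i).astype(np.uint8),0,cv2.CHAIN_APPROX_NONE)[0],key=len)[:,0].astype(float);ct=ct[ct[:,1]<238]
f=least_squares(lambda x:np.hypot(*(ct-x[:2]).T)-x[2],[284,232,42],loss='cauchy',f_scale=.5);print('outline',f.x.round(1))
def pr(X): return cv2.projectPoints((np.linalg.inv(T)@np.r_[X,1])[None,:3],np.zeros(3),np.zeros(3),K,D)[0].ravel()
for h in(48,52,56): print(h,pr(t+C@[h,0,0]).round(1))
hsv=cv2.cvtColor(p,cv2.COLOR_RGB2HSV);rm=((hsv[...,1]>90)&(hsv[...,0]>8)&(hsv[...,0]<30)&(v<200)).astype(np.uint8)
X=W[rm>0];top=X[X[:,2]>18]
print('ring pts',X[:,2].max(),np.percentile(top,[1,50,99],axis=0).round(1).tolist())
# outer top arc: ellipse fit of contour above ball
ct=max(cv2.findContours(rm,0,cv2.CHAIN_APPROX_NONE)[0],key=len)[:,0].astype(float)
ct=ct[(ct[:,1]<190)]
q=cv2.undistortPoints(ct[:,None],K,D)[:,0];b=np.c_[q,np.ones(len(q))]@T[:3,:3].T
G=T[:3,3]+b*((23-T[2,3])/b[:,2])[:,None]
f=least_squares(lambda x:np.minimum(abs(np.hypot(*(G[:,:2]-x).T)-32),abs(np.hypot(*(G[:,:2]-x).T)-22)),[563,-96],loss='cauchy',f_scale=1);print('ring c',f.x.round(1),np.median(abs(f.fun)))
E
python3 b.py
```

```text
ball tool [54.2  0.1  2.2] 1.09 world [550.4 -93.6 157.1]
outline [283.2 233.3  43.1]
48 [283.1 234.1]
52 [283.1 232. ]
56 [283.2 229.9]
ring pts 372.63695947727376 [[541.1, -125.9, 19.0], [573.5, -100.8, 23.2], [593.3, -65.8, 25.2]]
ring c [562.9 -95.9] 0.7060362836288387
```

Emit:
apply_moves(deltas="1 0.006 -0.001 -0.015 0 -0.01 -0.005;1 0.006 -0.001 -0.02 0 -0.01 -0.005;1 0 0 -0.02 0 0 0;1 0 0 -0.015 0 0 0;1 0 0 0 0 0 0")

```text
clock: 6.95
ee_pos: [568.5, -89.5, 140.1]
orientation: [-2.959, 1.555, 0.008]
ft_force: [-0.4, -1.2, -2.1]
width: 0.271
```

Run:
```python
from go import *
delta(np.array([564.7,-96,97]),frame(np.array([-0.011,0,1.]),np.radians(-100.5)));print(telemetry.observe()['ee_pos'])
```

```text
d mm [ -3.8  -6.5 -43.1] rotvec [-0.     0.005 -0.009] q [ 0.39  0.42 -0.4   1.85  0.2   0.89 -1.84] F [-0.4 -1.2 -2.1] w 0.27082246918093217 t 6.95
[568.48511172 -89.53368642 140.08491013]
```

Emit:
apply_moves(deltas="1 -0.003 -0.006 -0.01 0 0.004 -0.008;1 0 0 -0.005 0 0 0;1 0 0 0 0 0 0")

```text
clock: 7.25
ee_pos: [566.8, -94.5, 125.4]
orientation: [-2.928, 1.557, 0.032]
ft_force: [0.5, 0.0, -2.7]
width: 0.268
```

```bash
python3 - <<'E'
from go import *
for _ in range(2):
    p=grab('wrist')[0]; delta(np.array([564.7,-96,97]),frame(np.array([-0.011,0,1.]),np.radians(-100.5)))
E
python3 b.py
```

```text
d mm [ -2.2  -1.2 -28.7] rotvec [-0.     0.003 -0.002] q [ 0.39  0.43 -0.39  1.87  0.21  0.87 -1.85] F [ 0.9  0.2 -1.8] w 0.2710186193911317 t 7.3
d mm [ -2.3  -1.2 -28.9] rotvec [ 0.     0.003 -0.002] q [ 0.39  0.43 -0.39  1.87  0.21  0.87 -1.85] F [-0.4  0.4 -2.7] w 0.2679993255858389 t 7.35
ball tool [54.1 -0.1  2.2] 1.06 world [565.7 -94.3  71.8]
outline [283.3 233.7  43.1]
48 [283.5 234.4]
52 [283.5 232.2]
56 [283.5 230.1]
ring pts 289.2759766189646 [[573.2, -124.2, 18.8], [586.9, -102.7, 23.2], [593.7, -73.7, 25.0]]
ring c [564.  -95.9] 0.2075086880993915
```

Emit:
apply_moves(deltas="1 -0.002 -0.0015 -0.008 0 0 0;1 0 0 -0.008 0 0 0;1 0 0 -0.004 0 0 0;1 0 0 0 0 0 0")

```text
clock: 7.75
ee_pos: [565.4, -96.7, 105.4]
orientation: [-2.993, 1.554, -0.034]
ft_force: [0.4, 0.6, -1.1]
width: 0.264
```

Run:
```python
from go import *
delta(np.array([564.7,-96,97]),frame(np.array([-0.011,0,1.]),np.radians(-100.5)))
```

```text
d mm [-0.7  0.7 -8.4] rotvec [ 0.001  0.005 -0.001] q [ 0.39  0.46 -0.38  1.89  0.23  0.82 -1.86] F [ 0.4  0.6 -1.1] w 0.2641876140213281 t 7.75
```

Emit:
apply_moves(deltas="1 -0.0005 0.0005 -0.003 0 0.003 0;1 0 0 -0.002 0 0 0;1 0 0 -0.001 0 0 0;1 0 0 0 0 0 0")

```text
clock: 8.15
ee_pos: [565.3, -96.1, 99.3]
orientation: [-3.01, 1.557, -0.05]
ft_force: [-1.2, -0.5, -1.0]
width: 0.268
```

Emit:
apply_moves(deltas="1 0 0 -0.001 0 0 0;1 0 0 -0.001 0 0 0;1 0 0 0 0 0 0")

```text
clock: 8.45
ee_pos: [565.7, -96.1, 99.4]
orientation: [-3.07, 1.556, -0.11]
ft_force: [-1.3, 0.1, -0.7]
width: 0.27
```

Emit:
apply_moves(deltas="1 0 0 -0.003 0 0 0;1 0 0 -0.002 0 0 0;1 0 0 0 0 0 0")

```text
clock: 8.75
ee_pos: [566.5, -96.1, 99.5]
orientation: [3.088, 1.554, -0.236]
ft_force: [-0.8, 0.0, -1.2]
width: 0.266
```

```bash
python3 - <<'E'
from go import *
p=grab('wrist')[0];grab('scene'); delta(np.array([564.7,-96,97]),frame(np.array([-0.011,0,1.]),np.radians(-100.5)))
p=load('scene')[0][150:260,190:300,::-1];q=load('wrist')[0][80:330,150:430,::-1]
cv2.imwrite('pics/c4.png',np.hstack([cv2.resize(p,(390,390),interpolation=2),cv2.resize(q,(400,390))]))
E
python3 b.py
```

```text
d mm [-1.9  0.1 -2.3] rotvec [ 0.004  0.005 -0.001] q [ 0.38  0.47 -0.38  1.89  0.23  0.81 -1.87] F [-2.7  0.2  5.7] w 0.26967916001560843 t 8.85
ball tool [53.6 -0.1  3. ] 0.91 world [564.6 -95.7  45.7]
outline [283.8 229.1  42.2]
48 [283.5 234.3]
52 [283.5 232.1]
56 [283.5 230. ]
ring pts 263.4022787604181 [[580.5, -121.1, 18.1], [590.4, -102.2, 22.8], [594.0, -79.0, 25.0]]
ring c [564.3 -96.2] 0.1867049076413494
```

View pics/c4.png

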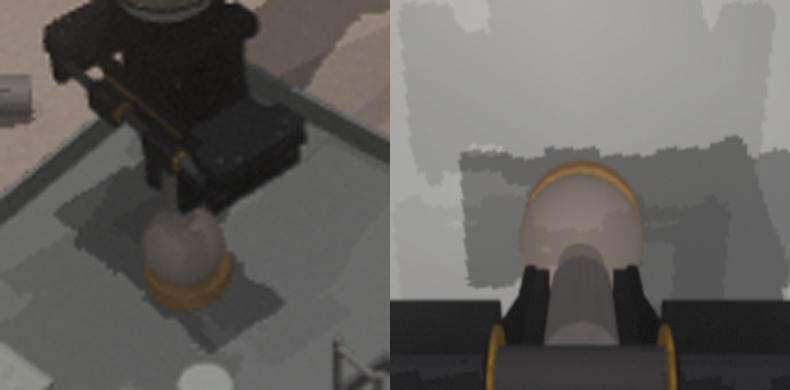

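The picture shows the ball seated inside the ring rim, and the upward contact force agrees. I ease the grip so it can self-seat, then open slowly.

Emit:
apply_moves(deltas="1 0 0 0 0 0 0;1 0 0 -0.002 0 0 0;1 0 0 0 0 0 0;1 0 0 0 0 0 0", newtons=5)

```text
clock: 9.25
ee_pos: [568.5, -96.4, 98.3]
orientation: [3.123, 1.55, -0.201]
ft_force: [-2.4, 0.0, 3.5]
width: 0.272
```

```bash
python3 - <<'E'
from go import *
p=grab('wrist')[0]; delta(np.array([564.7,-96,97]),frame(np.array([0,0,1.]),np.radians(-100.5)))
E
python3 b.py
```

```text
d mm [-3.8  0.4 -1.3] rotvec [ 0.004  0.02  -0.001] q [ 0.38  0.47 -0.37  1.89  0.24  0.81 -1.87] F [-1.4  0.1  4.5] w 0.2725053996885999 t 9.3
ball tool [52.5  0.   4.6] 0.59 world [565.1 -95.8  45.7]
outline [283.9 232.2  42. ]
48 [283.5 234.6]
52 [283.5 232.4]
56 [283.5 230.3]
ring pts 262.5644727850925 [[583.5, -118.6, 18.7], [591.1, -101.8, 22.7], [610.4, -81.7, 98.4]]
ring c [564.5 -96.4] 0.22979234929611714
```

Emit:
apply_moves(deltas="1 -0.003 0 0.0005 0 0 0;1 0 0 0 0 0 0;1 0 0 0 0 0 0")

```text
clock: 9.6
ee_pos: [564.9, -96.3, 97.1]
orientation: [-3.125, 1.551, -0.165]
ft_force: [-1.0, -1.0, -2.4]
width: 0.272
```

Emit:
apply_moves(deltas="0.3 0 0 0 0 0 0;0.2 0 0 0 0 0 0;0 0 0 0 0 0 0;-0.5 0 0 0 0 0 0;-1 0 0 0 0 0 0")

```text
clock: 10.1
ee_pos: [565.8, -96.2, 97.3]
orientation: [-3.103, 1.549, -0.143]
ft_force: [0.0, 0.6, 0.4]
width: 0.586
```

Emit:
apply_moves(deltas="-1 0 0 0 0 0 0;-1 0 0 0 0 0 0;-1 0 0 0 0 0 0;-1 0 0 0 0 0 0")

```text
clock: 10.5
ee_pos: [566.0, -96.2, 97.5]
orientation: [-3.103, 1.549, -0.144]
ft_force: [0.0, 0.4, 0.5]
width: 0.939
```

Released. Now I retreat straight up and check.

Emit:
apply_moves(deltas="-1 0 0 0.02 0 0 0;-1 0 0 0.03 0 0 0;-1 0 0 0.04 0 0 0;-1 0 0 0.04 0 0 0;-1 0 0 0.02 0 0 0")

```text
clock: 11.0
ee_pos: [561.9, -95.7, 248.3]
orientation: [-3.055, 1.559, -0.095]
ft_force: [1.1, -0.1, 0.3]
width: 0.996
```

Emit:
apply_moves(deltas="-1 -0.02 0 0 0 0 0;-1 -0.03 0 0 0 0 0;-1 0 0 0 0 0 0")

```text
clock: 11.3
ee_pos: [513.2, -95.4, 253.1]
orientation: [-3.086, 1.55, -0.125]
ft_force: [1.0, -0.8, 0.6]
width: 1.002
```

Run:
```python
from go import *
from scipy.optimize import least_squares
for n in('scene','top','wrist'): grab(n)
for n in('scene','top','wrist'):
    p,d,T,K,D=load(n);W=world(d,T,K,D)
    near=(np.hypot(W[...,0]-564,W[...,1]+96)<45)
    b=W[near&(W[...,2]>42)&(W[...,2]<74)];c=W[near&(W[...,2]>90)&(W[...,2]<145)]
    g=least_squares(lambda x:np.linalg.norm(b-x,axis=1)-30,[564,-96,45],loss='soft_l1') if len(b)>20 else None
    print(n,len(b),None if g is None else g.x.round(1),'cap',len(c),c.mean(0).round(1) if len(c) else '', c.max(0).round(1) if len(c) else '')
P,d,*_=load('wrist');q=load('scene')[0][170:310,170:310,::-1]
cv2.imwrite('pics/c5.png',np.hstack([cv2.resize(q,(330,330),interpolation=2),cv2.resize(P[...,::-1],(440,330))]));print(telemetry.observe()['ee_pos'])
```

```text
scene 328 [562.3 -96.4  43.2] cap 170 [567.8 -92.3 119.4] [576.7 -83.8 139.1]
top 0 None cap 0  
wrist 1735 [562.4 -95.9  43.1] cap 685 [564.2 -96.7 133.2] [574.8 -84.8 138.5]
[516.4395121  -95.31460648 252.9493285 ]
```

View pics/c5.png

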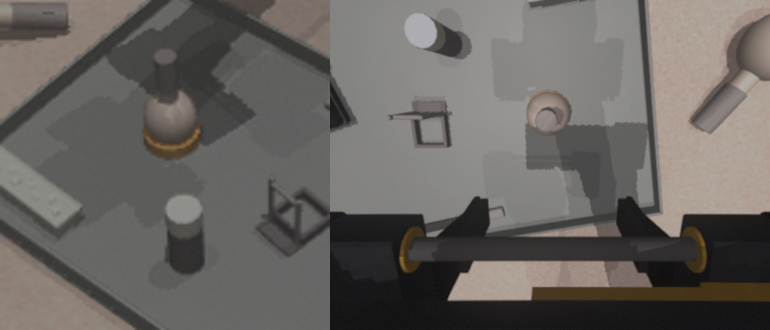

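```bash
python3 -c "
from workcell import r,telemetry
print(telemetry.observe()['dq'].round(3));print(r.close_job())"
```

```text
[-0.005  0.018  0.002 -0.01   0.     0.002  0.   ]
the job is handed in; nothing more can be done
None
```

The flask now stands upright, cap up, in the wooden ring, and I handed the job in at about 11.5 s. I gripped it by the cap along its 23° lean, lifted it clear of the prongs and turned it upright. I then lowered it until it touched the ring and let go.

- **Position:** the last check put the ball centre at (562.4, −96, 43.1). That is about 2 mm from the ring's axis and about 38 mm above the tray floor, which is the seated height.
- **Tilt:** the wrist view gave about 1–2° from upright.
- **Clearance:** the gripper was open and well clear of the flask.
- **Other items:** I never went near the lancet holder or the pill box. They look undisturbed in the pictures, though I did not measure them again.

Some checks failed or disagreed:
- **Blocked view:** the top camera saw nothing of the flask in the last check, probably because the arm was in the way. The final position rests on the scene and wrist cameras.
- **Ring position:** the first ring estimates from the three cameras differed by up to 6 mm. I used the middle value, which the close wrist views matched to 1–2 mm.
- **Sideways drift:** while the flask was pressed into the ring, the tool slid about 3 mm in x. I corrected this before letting go.

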